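Find the rocking corner of an instrument plate and shim it

TASK

One corner of the instrument plate rocks. Feel for it by pressing down on the plate's corners with the fingertips until you find the one that sinks, then press the raised shim of that corner down flat and let go. Leave the other three shims raised, leave the plate in its place, lift nothing, and do not disturb the other things on the bench.

Things in the scene. Friction and masses are not known exactly. Their poses are not given: they have to be found in the camera images.
- plate: Loose aluminium plate, 150 (its x) x 180 (its y) x 10 mm, 0.9 kg, with a low round steel pan (72 mm across, 6 mm high) in its middle, lying level on four rubber-capped pads, one near each corner. Origin: centre of its underside, 30 mm above the bench; x points away from the robot (within 0.35 rad), z up. Four small steel dogs at its mid-edges keep it in place.
- base: Dark steel base under the plate, 200 (x) x 290 (y) x 8 mm, fixed, carrying pads, dogs and shims; origin at the centre of its underside on the bench, axes as the plate's. Three pads are solid; one, alike to the eye and at any corner, is soft: pressed above it with over 5 N the plate's corner sinks about 4 mm to a stop, and springs back on release. The other corners do not give.
- corner_far_left (a point): Where to press the plate's far-left corner: point on its top face right above that pad, 40 mm above the bench, at plate x +55 mm, y +60 mm (left = +y, far = +x).
- corner_far_right (a point): Where to press the plate's far-right corner: point on its top face right above that pad, 40 mm above the bench, at plate x +55 mm, y -60 mm (left = +y, far = +x).
- corner_near_left (a point): Where to press the plate's near-left corner: point on its top face right above that pad, 40 mm above the bench, at plate x -55 mm, y +60 mm (left = +y, far = +x).
- corner_near_right (a point): Where to press the plate's near-right corner: point on its top face right above that pad, 40 mm above the bench, at plate x -55 mm, y -60 mm (left = +y, far = +x).
- tab_far_left (a point): Where to press the far-left corner's shim: point on the top of its plain brass tongue (26 mm wide, 3 mm thick, round end) 38 mm out from its hinge; the tongue is 54 mm long and points to the plate's +y, past the plate's side. Hinge along x at base x +55, y +100 mm, 13 mm above the bench. Flat, this point is 14.5 mm above the bench.
- tab_far_right (a point): Where to press the far-right corner's shim: point on the top of its plain brass tongue (26 mm wide, 3 mm thick, round end) 38 mm out from its hinge; the tongue is 54 mm long and points to the plate's -y, past the plate's side. Hinge along x at base x +55, y -100 mm, 13 mm above the bench. Flat, this point is 14.5 mm above the bench.
- tab_near_left (a point): Where to press the near-left corner's shim: point on the top of its plain brass tongue (26 mm wide, 3 mm thick, round end) 38 mm out from its hinge; the tongue is 54 mm long and points to the plate's +y, past the plate's side. Hinge along x at base x -55, y +100 mm, 13 mm above the bench. Flat, this point is 14.5 mm above the bench.
- tab_near_right (a point): Where to press the near-right corner's shim: point on the top of its plain brass tongue (26 mm wide, 3 mm thick, round end) 38 mm out from its hinge; the tongue is 54 mm long and points to the plate's -y, past the plate's side. Hinge along x at base x -55, y -100 mm, 13 mm above the bench. Flat, this point is 14.5 mm above the bench.
- shim_far_left (a joint): Angle of the far-left flip shim in rad: 0 = pressed flat (level, at its stop), 0.6 = fully raised; starts between 0.47 and 0.6. Stiff hinge: about 4 N at the pressing point moves it, and it stays where it is left. Flat, its nose stands under the plate's corner and carries it.
- shim_far_right (a joint): Angle of the far-right flip shim in rad: 0 = pressed flat (level, at its stop), 0.6 = fully raised; starts between 0.47 and 0.6. Stiff hinge: about 4 N at the pressing point moves it, and it stays where it is left. Flat, its nose stands under the plate's corner and carries it.
- shim_near_left (a joint): Angle of the near-left flip shim in rad: 0 = pressed flat (level, at its stop), 0.6 = fully raised; starts between 0.47 and 0.6. Stiff hinge: about 4 N at the pressing point moves it, and it stays where it is left. Flat, its nose stands under the plate's corner and carries it.
- shim_near_right (a joint): Angle of the near-right flip shim in rad: 0 = pressed flat (level, at its stop), 0.6 = fully raised; starts between 0.47 and 0.6. Stiff hinge: about 4 N at the pressing point moves it, and it stays where it is left. Flat, its nose stands under the plate's corner and carries it.
- vial_a: Small capped glass vial, 19 mm across, 38 mm tall, standing on the base between the two left-hand shims. Bystander, to be left alone. Origin: centre of its underside.
- vial_b: Small capped glass vial, 19 mm across, 38 mm tall, standing on the base between the two right-hand shims. Bystander, to be left alone. Origin: centre of its underside.
- jar: Glass jar with white lid, 56 mm across, 65 mm tall, on the bench to the left of the base. Bystander, to be left alone. Origin: centre of its underside.
- beaker: Glass beaker, 56 mm across, 65 mm tall, on the bench to the right of the base. Bystander, to be left alone. Origin: centre of its underside.
- dish: Flat clear round dish, 84 mm across, 15 mm tall, on the bench beyond the base. Bystander, to be left alone. Origin: centre of its underside.
- tipbox: Box with clear lid, 82 x 112 x 57 mm, on the bench beyond the base. Bystander, to be left alone. Origin: centre of its underside.
- driver: Screwdriver lying on the bench, 150 mm long, far to the left. Bystander, to be left alone. Origin: underside of its middle.
There are look-alikes about, which are no part of the job. There is more than one size of the plate; the job needs the middle-sized.

How it is judged:
On the way, in this order (a step that is already met when the one before it is completed fails the run):
1. the rocking corner has been pressed down by the fingers so that the plate tilts (angle between plate's own z axis and vertical above 0.025 rad and contact force between the fingers and plate above 1 N), for 0.05 s.
2. the shim of the rocking corner is pressed flat (((horizontal distance between soft and corner_far_left below 0.03 m and value of joint shim_far_left below 0.08 rad) or (horizontal distance between soft and corner_far_right below 0.03 m and value of joint shim_far_right below 0.08 rad) or (horizontal distance between soft and corner_near_left below 0.03 m and value of joint shim_near_left below 0.08 rad) or (horizontal distance between soft and corner_near_right below 0.03 m and value of joint shim_near_right below 0.08 rad))), for 0.1 s.
At the end, for the whole second after the job is handed in: The shim of the rocking corner lies flat (within 0.08 rad of its stop), the other three are still raised (above 0.25 rad), and the plate lies level (within 0.02 rad) and at rest within 12 mm of where it was (((horizontal distance between soft and corner_far_left below 0.03 m and value of joint shim_far_left below 0.08 rad) or (horizontal distance between soft and corner_far_right below 0.03 m and value of joint shim_far_right below 0.08 rad) or (horizontal distance between soft and corner_near_left below 0.03 m and value of joint shim_near_left below 0.08 rad) or (horizontal distance between soft and corner_near_right below 0.03 m and value of joint shim_near_right below 0.08 rad)) and not ((not (horizontal distance between soft and corner_far_left below 0.03 m) and value of joint shim_far_left below 0.25 rad) or (not (horizontal distance between soft and corner_far_right below 0.03 m) and value of joint shim_far_right below 0.25 rad) or (not (horizontal distance between soft and corner_near_left below 0.03 m) and value of joint shim_near_left below 0.25 rad) or (not (horizontal distance between soft and corner_near_right below 0.03 m) and value of joint shim_near_right below 0.25 rad)) and angle between plate's own z axis and vertical below 0.02 rad and linear speed of plate below 0.02 m/s and distance of plate from where it was at the start of the episode below 0.012 m); the robot touches nothing.
It fails at once if a shim at a corner that does not rock is pressed down (below 0.25 rad) ((not (horizontal distance between soft and corner_far_left below 0.03 m) and value of joint shim_far_left below 0.25 rad) or (not (horizontal distance between soft and corner_far_right below 0.03 m) and value of joint shim_far_right below 0.25 rad) or (not (horizontal distance between soft and corner_near_left below 0.03 m) and value of joint shim_near_left below 0.25 rad) or (not (horizontal distance between soft and corner_near_right below 0.03 m) and value of joint shim_near_right below 0.25 rad)).
It fails at once if the plate is lifted or shoved by more than 15 mm (distance of plate from where it was at the start of the episode above 0.015 m).
It fails at once if a bystander is lifted, tipped or moved by more than 20 mm (distance of any of vial_a, vial_b, jar, beaker, dish, tipbox, driver from where it was at the start of the episode above 0.02 m or angle between any of vial_a, vial_b, jar, beaker, dish, tipbox's own z axis and vertical above 0.5 rad).
It also fails if it takes over 51 s, if anything falls off the work surface, if the arm or the gripper's body presses on something with over 40 N, if the wrist force passes 120 N, or if a joint passes its speed limit or range.

ROBOT

A 7-joint arm with a two-finger parallel gripper is mounted at the origin on the work surface. World frame = base frame: x ahead of the robot, y to its left, z up, the work surface at z = 0. Lengths are in m, angles in rad, forces in N, time in s.
With the tool pointing down it reaches from about 0.4 to 0.875 m from the base axis. Payload 19.3 kg.
Tool frame: the origin (TCP) lies midway between the tips of the shut fingers; the grasp point (between the pads) lies 19 mm behind it; z points along the fingers, y is the line along which they close (so a half turn about z gives the same grasp; the last joint's range is limited). The gripper opens to 85 mm and grips with 20 to 120 N. Pads are 22 mm wide; open, the fingers measure 114 mm over their backs; the gripper's body (76 mm by 85 mm) begins 54 mm behind the grasp point. The pads swing forward as they close: fully open they stand 13 mm farther back than shut.
Start: joints at [1.128, 0.521, -0.036, 1.599, 0.021, 1.021, -0.113], TCP at [0.228, -0.582, 0.231] pointing down, gripper open.
Joint ranges: [-2.91, 2.91], [-0.3, 2.13], [-1.5, 1.42], [0.17, 2.43], [-1.26, 4.41], [0.16, 1.93], [-2.52, 2.52]. Speed limits (rad/s): [1.89, 1.89, 2.39, 2.39, 3.01, 3.01, 3.01].

INTERFACE

Orientations are given as [roll, pitch, yaw] about the fixed x, y, z axes, in that order (R = Rz(yaw) Ry(pitch) Rx(roll)).
In Python, from workcell import * gives the robot as it stands. The module is installed in compiled form; this text tells all that it offers.
- The arm moves only by the tool play_rows, never from a script. Its argument "deltas" is a list of rows, each a list of 7 numbers: the shift along the tool's x, y, z in units of 500 mm (1.0 is 500 mm), then the turn, a rotation vector about the tool's x, y, z in units of 120 degrees (1.0 is 120 degrees), then the closure, from 0 (fully open) to 1 (shut). A call has 1 to 10 rows; each row is the pose to reach, as a shift and turn from the pose commanded when the call began, along the tool's axes at that moment; what a row does not reach only later rows make up. A row lasts 1/10 s, in which the tool goes at most 50 mm and 8.59 degrees, less where a joint would pass 70% of its speed; a pose out of reach is approached as far as the arm can. A call with a number of a shift or a turn outside -1 to 1 is refused whole. A call with a gripper value outside its range is refused whole. The fingers move at their own pace and stop on an object; "newtons" is the grip in N (left out, the last holds). Time passes only in rows, so rows that repeat a pose let the fingers close. It gives the time, the measured TCP pose, the force, the opening and the grip force at its end, in the units of the state.
- observe(): the state, without advancing time (a new reading comes with each control period).
- grab_frame(name): name is "side" or "top" or "wrist"; returns the picture (400x640x3 uint8, red, green, blue); there is no depth.
- get_calibration(name): a dict with "fovy" (degrees; the focal length in pixels is half the picture's height over the tangent of half this angle, whatever the lens; pixels are square), "cx", "cy" (the principal point, pixels), "xyz" and "rotation" of the camera in the world. Camera axes: x right, y down, z forward; pixel columns grow to the right and rows downward; lengths in m; the calibration is good to about 2 mm. A picture is of the moment at which its call begins: read the wrist's pose just before it. get_calibration takes no time and is no camera call; for the wrist camera it gives the pose at the moment of the call.
- job_done(): hands the job in; it is judged then, once.
The state is a dict: "clock": time; "qpos": joint angles; "qd": joint speeds; "joint_efforts": joint torques, N m; "position": TCP position; "tool_rot": TCP orientation; "force": force on the tool from outside, world axes, zero at the start; "moment": the same for the moment, N m; "grip_width": finger opening in m; "finger_force": force on a finger pad.
Only numpy, scipy, OpenCV 4.12 (cv2) and the standard library are available. Lean on these libraries where they do the work, as an engineer would, in place of code of your own. Each camera call takes 0.05 s, during which the arm holds its last target. There are 200 camera calls.

## Working session

There is one attempt and no reset: what is moved stays moved. The work goes in short steps, Python scripts to look and compute and a tool call to move; the robot and the scene stay as the last step left them, time stands still between calls to the robot, and variables do not carry over. Pictures are saved under pics/ and viewed, at most 10 in all, crops included, and the job is handed in when it is done.

Besides the shell and the picture viewer there is one more tool, called after "Request:" as a command line: name --pt "numbers of a row" for each row, then --argument value for the rest. play_rows: Moves the arm, as the interface text tells. Its arguments: {"type":"object","properties":{"deltas":{"type":"array"},"newtons":{"type":"number"}},"required":["deltas"]}

```bash
mkdir -p pics; python3 - <<'E'
from workcell import *
import cv2
for n in ("top","side"):
    im=grab_frame(n); cv2.imwrite(f"pics/{n}0.png",im[:,:,::-1])
    print(n,get_calibration(n))
s=observe(); print({k:s[k] for k in ("clock","position","tool_rot","force","grip_width")})
E
```

```text
top {'fovy': 50.18631550012674, 'cx': 321.95514611065477, 'cy': 204.66076886542467, 'xyz': array([0.28557372, 0.07805276, 1.03968502]), 'rotation': array([-2.93253503,  0.00553545, -1.51583852])}
side {'fovy': 49.04567222698067, 'cx': 309.63756723708696, 'cy': 198.04291182343033, 'xyz': array([0.3425488 , 0.93998551, 0.77957619]), 'rotation': array([-2.26736119,  0.0085787 , -2.97887194])}
{'clock': 0.1, 'position': array([ 0.227517  , -0.58180804,  0.23077782]), 'tool_rot': array([-3.14057565e+00,  6.59998063e-05,  3.72811690e-01]), 'force': array([ 0.39798605, -0.586636  , -0.00710133]), 'grip_width': 0.08533156842711495}
```

View pics/top0.png

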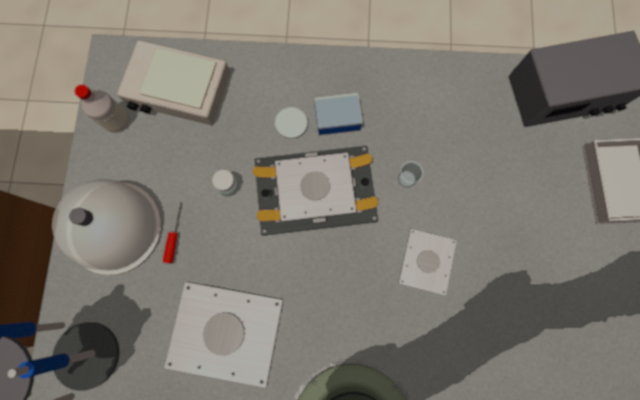

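View pics/side0.png

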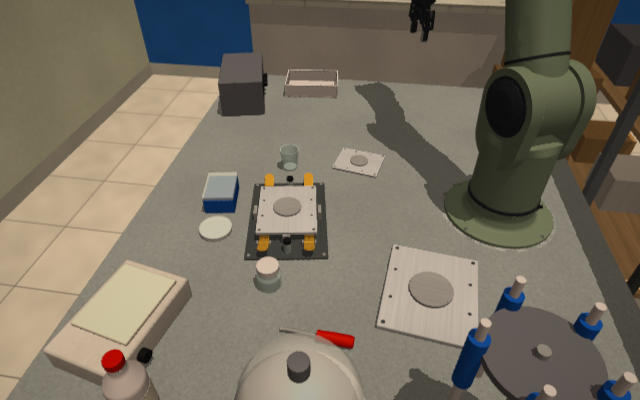

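The job's plate is the one on the dark base: centre near (315,187) in the top view and (287,207) in the side view. The brass shims are at its left and right sides.

```bash
cat > h.py <<'E'
from workcell import *
import cv2, numpy as np
from scipy.spatial.transform import Rotation as R
def ray(n,px,z,c=None):
    c=c or get_calibration(n); f=200/np.tan(np.radians(c["fovy"])/2)
    px=np.atleast_2d(px).astype(float)
    d=np.c_[(px[:,0]-c["cx"])/f,(px[:,1]-c["cy"])/f,np.ones(len(px))]@R.from_euler("xyz",c["rotation"]).as_matrix().T
    return (c["xyz"]+d*((z-c["xyz"][2])/d[:,2])[:,None])[:,:2]
E
python3 - <<'E'
from h import *
for n,(x0,x1,y0,y1) in {"top":(250,385,140,240),"side":(240,335,170,262)}.items():
    im=cv2.imread(f"pics/{n}0.png"); roi=im[y0:y1,x0:x1]; hsv=cv2.cvtColor(roi,cv2.COLOR_BGR2HSV)
    br=((hsv[...,1]>120)&(hsv[...,2]>90)&(hsv[...,0]<30)).astype(np.uint8)
    cs,_=cv2.findContours(br,cv2.RETR_EXTERNAL,cv2.CHAIN_APPROX_NONE)
    for c in cs:
        if cv2.contourArea(c)>30:
            m=cv2.moments(c); p=np.array([m["m10"]/m["m00"]+x0,m["m01"]/m["m00"]+y0]); print(n,"brass",p.round(1),ray(n,p,.028).round(4))
    pl=((hsv[...,1]<50)&(hsv[...,2]>(125 if n=="top" else 110))).astype(np.uint8)
    pl=cv2.morphologyEx(pl,cv2.MORPH_OPEN,np.ones((5,5)))
    cs,_=cv2.findContours(pl,cv2.RETR_EXTERNAL,cv2.CHAIN_APPROX_NONE)
    c=max(cs,key=cv2.contourArea); h=cv2.convexHull(c)
    w=ray(n,h[:,0]+[x0,y0],.04).astype(np.float32)
    print(n,"plate",cv2.minAreaRect(w*1000))
    im2=im.copy(); cv2.drawContours(im2,[h+np.array([[x0,y0]])],-1,(0,0,255),1)
    cv2.imwrite(f"pics/{n}1.png",cv2.resize(im2[y0-10:y1+10,x0-10:x1+10],None,fx=4,fy=4))
E
cd pics; python3 -c "
import cv2,numpy as np
a,b=cv2.imread('top1.png'),cv2.imread('side1.png');print(a.shape,b.shape)
h=max(a.shape[0],b.shape[0]);z=np.zeros((h,a.shape[1]+b.shape[1],3),np.uint8);z[:a.shape[0],:a.shape[1]]=a;z[:b.shape[0],a.shape[1]:]=b
cv2.imwrite('both1.png',cv2.resize(z,None,fx=.75,fy=.75))"
```

```text
top brass [268.2 215. ] [[0.4672 0.2236]]
top brass [366.6 203.1] [[ 0.5093 -0.0123]]
top brass [263.9 171.6] [[0.575  0.2429]]
top brass [360.6 160.3] [[0.6168 0.0062]]
top plate ((546.1647338867188, 116.01209259033203), (157.40533447265625, 180.20706176757812), 10.158629417419434)
side brass [308.9 242.5] [[0.4695 0.2176]]
side brass [262.9 242.9] [[0.5777 0.2359]]
side brass [308.  179.3] [[ 0.5123 -0.0263]]
side brass [268.9 179.8] [[ 0.6209 -0.0074]]
side plate ((544.1883544921875, 115.07303619384766), (150.60903930664062, 178.6035919189453), 8.820235252380371)
(480, 620, 3) (448, 460, 3)
```

View pics/both1.png

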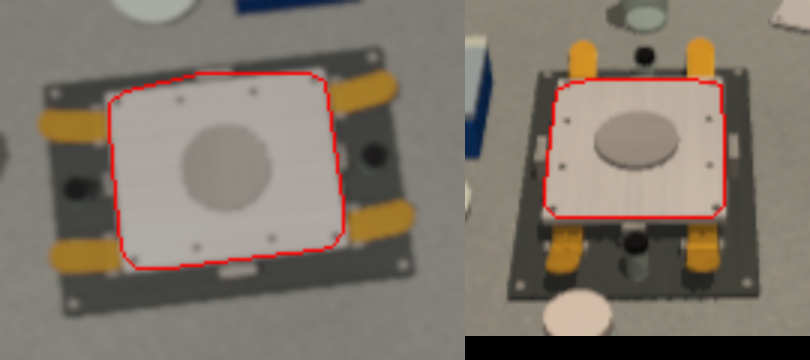

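Base and plate are well outlined; centre ≈ (0.544, 0.115), yaw ≈ 0.175 rad. The vial caps show midway between the shims on each side. Moving to above the near-right corner, fingers shut.

Request:
play_rows --pt "0.965 -0.971 0.06 0 0 0.0945 1" --pt "0.965 -0.971 0.06 0 0 0.0945 1" --pt "0.965 -0.971 0.06 0 0 0.0945 1" --pt "0.965 -0.971 0.06 0 0 0.0945 1" --pt "0.965 -0.971 0.06 0 0 0.0945 1" --pt "0.965 -0.971 0.06 0 0 0.0945 1" --pt "0.965 -0.971 0.06 0 0 0.0945 1" --pt "0.965 -0.971 0.06 0 0 0.0945 1" --pt "0.965 -0.971 0.06 0 0 0.0945 1" --pt "0.965 -0.971 0.06 0 0 0.0945 1" --newtons 40

```text
clock: 1.1
position: [0.4268, -0.1219, 0.2094]
tool_rot: [3.141, -0.0, 0.175]
force: [0.6, -1.3, -0.1]
grip_width: -0.0002
finger_force: 0.0
```

Request:
play_rows --pt "0.203 -0.305 0.1 0 0 0 1" --pt "0.203 -0.305 0.1 0 0 0 1" --pt "0.203 -0.305 0.1 0 0 0 1" --pt "0.203 -0.305 0.1 0 0 0 1" --pt "0.203 -0.305 0.1 0 0 0 1" --pt "0.203 -0.305 0.1 0 0 0 1" --pt "0.203 -0.305 0.1 0 0 0 1"

```text
clock: 1.8
position: [0.4996, 0.043, 0.1595]
tool_rot: [3.141, 0.0, 0.174]
force: [0.3, 0.3, -0.1]
grip_width: 0.0001
finger_force: 0.0
```

```bash
python3 - <<'E'
from h import *
s=observe(); print(s["clock"],s["position"],s["tool_rot"],s["force"])
c=get_calibration("wrist"); im=grab_frame("wrist"); cv2.imwrite("pics/w0.png",im[:,:,::-1])
# expected pixels of corners, tabs
f=200/np.tan(np.radians(c["fovy"])/2); M=R.from_euler("xyz",c["rotation"]).as_matrix(); P=R.from_euler("z",.175)
for n,p in {"cNR":(-.055,-.06,.04),"cFR":(.055,-.06,.04),"cNL":(-.055,.06,.04),"cFL":(.055,.06,.04),"eNR":(-.075,-.09,.04),"eFR":(.075,-.09,.04),"eNL":(-.075,.09,.04),"eFL":(.075,.09,.04)}.items():
    q=M.T@(P.apply(p)+[.544,.115,0]-c["xyz"]); print(n,(q[:2]/q[2]*f+[c["cx"],c["cy"]]).round())
E
```

```text
1.8 [0.49962725 0.04297217 0.15945415] [3.14117584e+00 4.10649023e-04 1.73782060e-01] [ 0.2842448   0.29787824 -0.09602648]
cNR [317. 191.]
cFR [316.  52.]
cNL [178. 191.]
cFL [159.  52.]
eNR [351. 213.]
eFR [356.  23.]
eNL [147. 213.]
eFL [115.  23.]
```

View pics/w0.png

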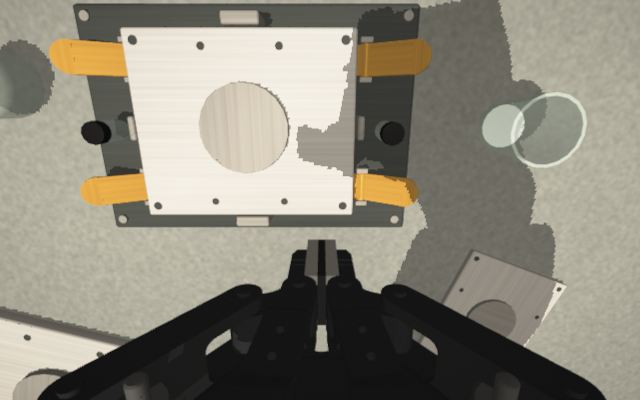

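The picture agrees with the estimate within about 3 mm: plate corners at (150,214), (352,214), (357,28), (121,28). The shims are brass at the sides. Going down on near-right.

Request:
play_rows --pt "0.002 -0.008 0.1 0 0 0 1" --pt "0.002 -0.008 0.18 0 0 0 1" --pt "0.002 -0.008 0.22 0 0 0 1" --pt "0.002 -0.008 0.229 0 0 0 1" --pt "0.002 -0.008 0.229 0 0 0 1"

```text
clock: 2.35
position: [0.5002, 0.0474, 0.0452]
tool_rot: [3.141, 0.0, 0.174]
force: [-0.1, -0.5, 0.5]
grip_width: 0.0
finger_force: 0.0
```

Request:
play_rows --pt "0 0 0.004 0 0 0 1" --pt "0 0 0.008 0 0 0 1" --pt "0 0 0.011 0 0 0 1" --pt "0 0 0.012 0 0 0 1" --pt "0 0 0.012 0 0 0 1"

```text
clock: 2.85
position: [0.5006, 0.048, 0.0392]
tool_rot: [3.141, -0.001, 0.175]
force: [0.8, -2.3, 4.0]
grip_width: -0.0
finger_force: 2.1
```

Request:
play_rows --pt "0 0 0.002 0 0 0 1" --pt "0 0 0.004 0 0 0 1" --pt "0 0 0.004 0 0 0 1"

```text
clock: 3.15
position: [0.5005, 0.0479, 0.037]
tool_rot: [3.141, -0.0, 0.175]
force: [0.8, -2.6, 7.4]
grip_width: -0.0002
finger_force: 3.4
```

Request:
play_rows --pt "0 0 0.002 0 0 0 1" --pt "0 0 0.004 0 0 0 1" --pt "0 0 0.004 0 0 0 1"

```text
clock: 3.45
position: [0.5005, 0.0478, 0.0358]
tool_rot: [3.141, -0.001, 0.175]
force: [-5.1, -3.9, 27.9]
grip_width: 0.0
finger_force: 14.0
```

```bash
python3 - <<'E'
from h import *
cv2.imwrite("pics/w1.png",grab_frame("wrist")[:,:,::-1])
print(observe()["force"])
E
```

```text
[-4.61476862 -3.80465118 28.13962595]
```

View pics/w1.png

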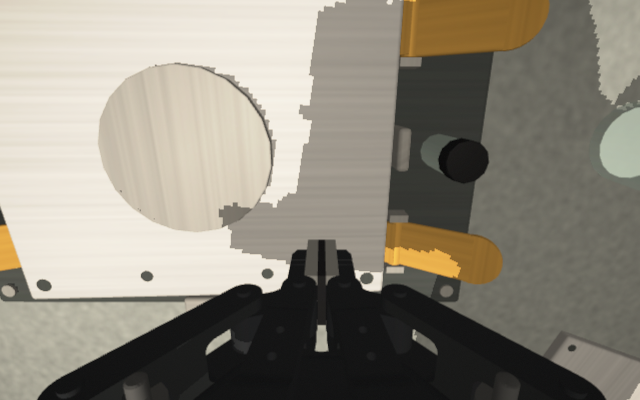

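The press shows a soft corner: it gave about 4 mm at roughly 7 N (z 0.0392 to 0.0358), then hit a firm stop at 28 N. The near edge is visibly tilted, and the near-right tongue is at (440,252). So near-right rocks. Lifting and moving over its tongue.

Request:
play_rows --pt "0 0 -0.03 0 0 0 1" --pt "0 0 -0.1 0 0 0 1" --pt "0 0 -0.14 0 0 0 1" --pt "0 0.06 -0.14 0 0 0 1" --pt "0 0.13 -0.14 0 0 0 1" --pt "0 0.155 -0.14 0 0 0 1" --pt "0 0.155 -0.14 0 0 0 1"

```text
clock: 4.2
position: [0.5136, -0.03, 0.1047]
tool_rot: [3.141, 0.0, 0.172]
force: [0.3, 0.5, 0.1]
grip_width: 0.0002
finger_force: 0.0
```

```bash
python3 - <<'E'
from h import *
s=observe(); c=get_calibration("wrist"); im=grab_frame("wrist"); cv2.imwrite("pics/w2.png",im[:,:,::-1])
d=s["position"][:2]-[.544,.115]; print(s["position"],s["force"],"plate xy",R.from_euler("z",-.175).as_matrix()[:2,:2]@d)
E
```

```text
[ 0.5136337  -0.03001929  0.10472804] [0.30831993 0.51768514 0.11579058] plate xy [-0.05515154 -0.13751732]
```

View pics/w2.png

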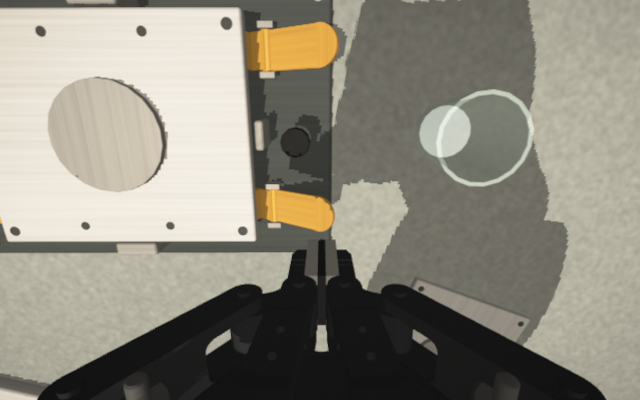

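The fingers are over the near-right tongue, whose end is at (325,215), clear of the vial cap at (295,141) and the beaker. Pressing down.

Request:
play_rows --pt "0 -0.004 0.06 0 0 0 1" --pt "0 -0.004 0.11 0 0 0 1" --pt "0 -0.004 0.125 0 0 0 1" --pt "0 -0.004 0.14 0 0 0 1" --pt "0 -0.004 0.155 0 0 0 1" --pt "0 -0.004 0.17 0 0 0 1" --pt "0 -0.004 0.177 0 0 0 1" --pt "0 -0.004 0.177 0 0 0 1"

```text
clock: 5.05
position: [0.5134, -0.0262, 0.0163]
tool_rot: [-3.141, 0.0, 0.175]
force: [-0.0, 0.1, -0.0]
grip_width: -0.0001
finger_force: 0.0
```

Request:
play_rows --pt "0 0 0.002 0 0 0 1" --pt "0 0 0.004 0 0 0 1" --pt "0 0 0.005 0 0 0 1" --pt "0 0 0.005 0 0 0 1"

```text
clock: 5.45
position: [0.5134, -0.0262, 0.0143]
tool_rot: [-3.142, -0.0, 0.175]
force: [-2.3, 0.6, 9.1]
grip_width: -0.0001
finger_force: 4.3
```

```bash
python3 - <<'E'
from h import *
s=observe(); print(s["position"],s["force"],s["finger_force"])
a=grab_frame("wrist")[:,:,::-1][100:400,120:520]; cv2.imwrite("pics/w3.png",cv2.resize(a,None,fx=1.8,fy=1.8))
E
```

```text
[ 0.51343284 -0.02616982  0.01427908] [-2.28103773  0.57671128  9.05187714] 4.327466761219512
```

View pics/w3.png

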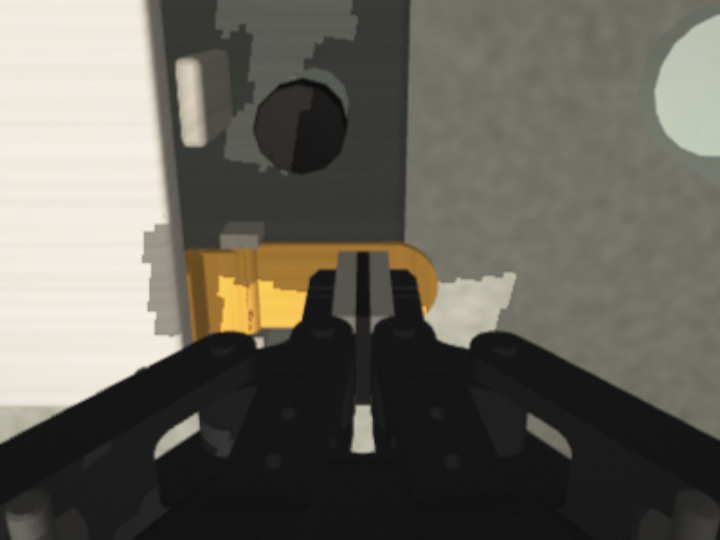

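The fingers stand on the tongue, with its round end at (435,280) and the vial untouched. Pressing a little harder to be sure of the stop, then lifting.

Request:
play_rows --pt "0 0 0.002 0 0 0 1" --pt "0 0 0.003 0 0 0 1" --pt "0 0 0.003 0 0 0 1"

```text
clock: 5.8
position: [0.5136, -0.0262, 0.0136]
tool_rot: [3.141, -0.001, 0.175]
force: [-6.8, 0.5, 31.5]
grip_width: -0.0001
finger_force: 15.5
```

Request:
play_rows --pt "0 0 -0.02 0 0 0 1" --pt "0 0 -0.08 0 0 0 1" --pt "0 0 -0.17 0 0 0 1" --pt "0 0 -0.26 0 0 0 1" --pt "-0.06 0 -0.3 0 0 0 1" --pt "-0.12 0 -0.3 0 0 0 1" --pt "-0.12 0 -0.3 0 0 0 1" --pt "-0.12 0 -0.3 0 0 0 1"

```text
clock: 6.6
position: [0.4542, -0.0368, 0.1629]
tool_rot: [3.141, -0.001, 0.175]
force: [0.0, 0.1, 0.5]
grip_width: -0.0001
finger_force: 0.0
```

```bash
python3 - <<'E'
from h import *
s=observe(); print(s["position"],s["force"])
a=grab_frame("wrist")[:,:,::-1]; b=grab_frame("side")[:,:,::-1][160:270,230:345]
cv2.imwrite("pics/w4.png",np.vstack([a[:200],cv2.resize(b,(418,400))[:, :].copy() if 0 else cv2.copyMakeBorder(cv2.resize(b,(418,400)),0,0,0,222,0)]))
E
```

```text
[ 0.45423885 -0.03681454  0.16287278] [0.04316815 0.1107619  0.46540368]
```

View pics/w4.png

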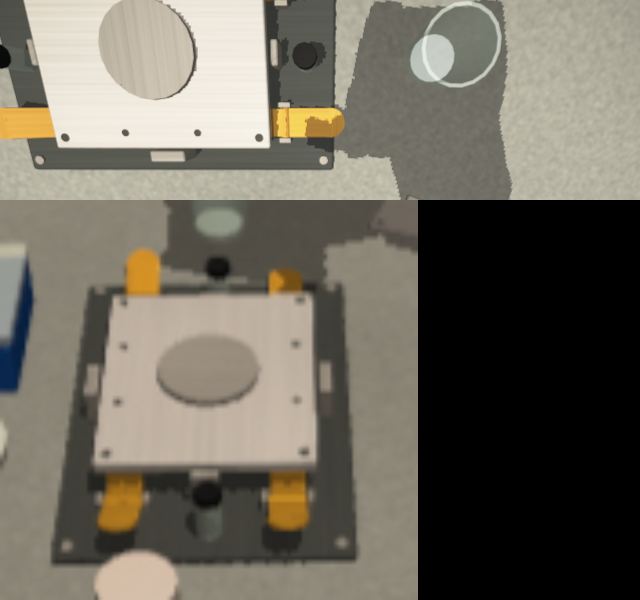

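The near-right tongue now lies flat: straight at (310,122) in the wrist view and short at (285,280) in the side crop. The other three are raised, the plate is in place, and the arm is clear. Handing in.

```bash
python3 -c "
from workcell import *
print(job_done())"
```

```text
the job is handed in; nothing more can be done
None
```

The near-right corner was the one that rocked; I pressed its shim flat, left the other three raised and the plate in place, and handed the job in at about 7 s (I pressed only that corner, and no verdict came back).

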